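# Find the gate's stop, then hold the sprung gate 20 degrees off it

### The arm

A 6-joint arm with a two-finger parallel gripper is mounted at the origin on the work surface. World frame = base frame: x ahead of the robot, y to its left, z up, the work surface at z = 0. Lengths are in mm, angles in rad, forces in N, time in s.
With the tool pointing down it reaches from about 275 to 1000 mm from the base axis. Payload 8.4 kg.
Tool frame: the origin (TCP) lies on the centre line of the jaws, within the pads' length; the fingertips stand 17 mm ahead of it and the grasp point (between the pads) lies 2 mm behind it; z points along the fingers, y is the line along which they close (so a half turn about z gives the same grasp; the last joint's range is limited). The gripper opens to 85 mm and grips with 20 to 120 N. Pads are 22 mm wide; open, the fingers measure 114 mm over their backs; the gripper's body (76 mm by 85 mm) begins 54 mm behind the grasp point. The pads swing forward as they close: fully open they stand 13 mm farther back than shut.
Start: joints at [-1.337, 0.353, 1.633, -0, 1.155, -0.002], TCP at [146.011, -607.708, 248.281] pointing down, gripper open.
Joint ranges: [-2.63, 2.63], [-0.92, 2.1], [0.06, 2.66], [-1.3, 4.44], [0, 2.69], [-3.02, 3.02]. Speed limits (rad/s): [2.22, 2.22, 2.79, 3.14, 3.14, 3.14].

### API

Orientations are given as [roll, pitch, yaw] about the fixed x, y, z axes, in that order (R = Rz(yaw) Ry(pitch) Rx(roll)).
In Python, from rig import r, eyes gives the robot as it stands. The module is installed in compiled form; this text tells all that it offers.
- The arm moves only by the shell command python3 -m inch 'ROWS' [FORCE]. ROWS is JSON, a list of rows, each a list of 7 numbers: the shift along the tool's x, y, z in m, then the turn, a rotation vector about the tool's x, y, z in degrees, then the closure, from -1 (fully open) to 1 (shut). In form: [[x, y, z, rx, ry, rz, gripper], ...]. A call has 1 to 8 rows; each row shifts and turns the commanded pose from where the row before left it, along the tool's axes as they then stand; what a row does not reach is not made up. A row lasts 1/10 s, in which the tool goes at most 50 mm and 8.59 degrees, less where a joint would pass 70% of its speed; a pose out of reach is approached as far as the arm can. A call with a gripper value outside its range is refused whole. The fingers move at their own pace and stop on an object; FORCE is the grip in N (left out, the last holds). Time passes only in rows, so rows that do not move let the fingers close. It gives the time, the measured TCP pose, the force, the opening and the grip force at its end, in the units of the state.
- r.sense(): the state, without advancing time (a new reading comes with each control period).
- eyes.grab_frame(name): name is "side" or "top" or "wrist"; returns a dict with "img" (420x560x3 uint8, blue, green, red), "fx", "fy", "cx", "cy" (pixels), "R" (3x3) and "t" (3): a world point X has camera coordinates R X + t; the wrist camera has in their place "hand_eye" (4x4, takes a point from camera to tool coordinates, whose origin is the TCP and whose axes are the flange's). Camera axes: x right, y down, z forward; pixel columns grow to the right and rows downward; lengths in mm; the calibration is good to about 2 mm. A picture is of the moment at which its call begins: read the wrist's pose just before it. There is no depth.
- r.sign_off(): hands the job in; it is judged then, once.
The state is a dict: "clock": time; "qpos": joint angles; "qvel": joint speeds; "joint_efforts": joint torques, N m; "eef_pos": TCP position; "tcp_rot": TCP orientation; "contact_force": force on the tool from outside, world axes, zero at the start; "wrist_torque": the same for the moment, N m; "opening": opening from 0.0 (shut) to 1.0 (fully open); "grasp_force": force on a finger pad.
Only numpy, scipy, OpenCV 4.12 (cv2) and the standard library are available. Lean on these libraries where they do the work, as an engineer would, in place of code of your own. Each camera call takes 0.05 s, during which the arm holds its last target. There are 200 camera calls.

### The job

Swing the yellow bent-rod gate of the parts shelf open, towards the robot and down, until you feel its left leg come up against the red stop arm, and lean on it lightly (a few newtons, never forcing it) for a moment. Then ease it back towards shut by 20 degrees and keep it there, so that the fitter can torque the stop's clamp with no load on it; the spring would snap the gate shut, so finish still holding the gate in the fingers, steady. Leave the parts penned in on the shelf where they are.

Things in the scene. Friction and masses are not known exactly. Their poses are not given: they have to be found in the camera images.
- shelf: Lift-out cart shelf, fixed: perforated bright steel deck 280 x 400 mm, top 30 mm above the table, blue rod rails 95 mm high at the sides and back. Origin on the table straight below the middle of the gate's hinge line; x points from the gate to the shelf's back (away from the robot), y left along the hinge, z up. The deck runs from x = 15 to 295 mm.
- gate: Yellow gate of 10 mm round rod, 0.5 to 0.75 kg: hinge rod, top bar 160 mm above it, end legs at y = -170 and +170 mm. Origin mid hinge line, 45 mm above the table; y left along the hinge, z from hinge to top bar. Shut: upright, z straight up. Opens by tipping towards the robot (z leans to the shelf's -x). A spring pulls it shut: opening takes 4 to 10 N at the bar. Nothing stands in front.
- gate_bar (a point): Middle of the gate's top bar, on the axis of the 10 mm rod, 160 mm from the hinge line; axes as the gate's. The nearest upright rods (8 mm) are at y = -90 and +90 mm: pinch the bar here from above, fingers closing across it. The round bar can turn between the fingers, so the gripper may keep pointing down along the arc.
- stop_arm: Red stop arm on a dark collar at the left end (y = +193 mm) of the hinge line, clamped, does not move. Its 10 mm cross pin, 90 mm from the hinge line, stops the gate's left leg. Origin as the gate's; y along the hinge, z roughly along the arm. Clamped at another angle each time: the gate meets it somewhere 43 to 69 degrees from upright, to be found by feel.
- rotor_bolt: Blued rotor bolt standing on its 32 mm hex head on the deck, 99 mm tall, 20 mm shank, with a silver nut run on; origin centre of its underside. Bystander.
- lock_nut: Silver hex locking nut, 34 mm across flats, 18 mm thick, lying on the deck; origin centre of its underside. Bystander.
- gauge_block: Matte aluminium gauge block 30 x 50 x 40 mm on the deck; origin centre of its underside. Bystander.
- ratchet: Ratchet with red handle, about 200 mm long along its y, 24 mm thick, on the deck near the back; origin at the underside, near mid length. Bystander.

How it is judged:
By the outcome, as a careful person would: the job done as asked, in the order asked, and still so for the second after the job is handed in, while the arm keeps its last pose, push and grip.
It also fails if it takes over 61 s, if anything falls off the work surface, if the arm or the gripper's body presses on something with over 40 N, if the wrist force passes 120 N, or if a joint passes its speed limit or range.

## Working session

There is one attempt and no reset: what is moved stays moved. The work goes in short steps, Python scripts to look and compute and a shell command to move; the robot and the scene stay as the last step left them, time stands still between calls to the robot, and variables do not carry over. Pictures are saved under pics/ and viewed, at most 10 in all, crops included, and the job is handed in when it is done.

```bash
mkdir -p pics; python3 - <<'E'
from rig import r,eyes
import cv2,numpy as np
s=r.sense();print({k:np.round(v,3).tolist() for k,v in s.items()})
for n in("side","top"):
    f=eyes.grab_frame(n);cv2.imwrite(f"pics/{n}0.png",f["img"]);print(n,f["fx"],f["cx"],f["cy"],np.round(f["R"],3).tolist(),np.round(f["t"],1).tolist())
E
```

```text
{'clock': 0.0, 'qpos': [-1.337, 0.354, 1.634, 0.0, 1.155, -0.002], 'qvel': [-0.002, -0.001, -0.001, -0.0, -0.0, -0.001], 'joint_efforts': [0.001, -60.524, -34.206, -0.0, 0.009, 0.0], 'eef_pos': [145.907, -607.26, 247.556], 'tcp_rot': [-3.14, -0.0, 0.236], 'contact_force': [0.395, -0.037, -0.363], 'wrist_torque': [-0.024, 0.003, -0.013], 'grasp_force': 0.0, 'opening': 0.998}
side 407.28518106969153 282.72660739888585 216.3901991482698 [[-0.782, -0.623, 0.014], [-0.396, 0.479, -0.783], [0.482, -0.618, -0.621]] [547.4, 375.8, 492.0]
top 440.61158773066563 281.2964573721711 208.76564434135284 [[0.041, -0.999, -0.001], [-0.977, -0.04, -0.209], [0.209, 0.009, -0.978]] [8.7, 731.9, 686.9]
```

View pics/side0.png

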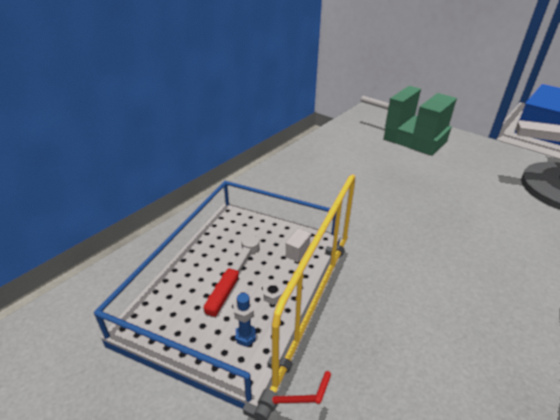

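View pics/top0.png

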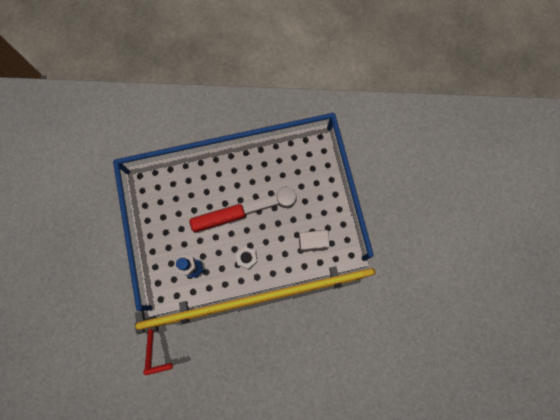

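The side view shows the top bar from about (277,317) to (353,180), with the red stop pin near (320,400)–(328,375). In the top view the bar runs from (137,327) to (374,272) and the pin from (147,371) to (171,367). All four parts sit on the deck. Next I'll triangulate the bar and the pin.

```bash
cat > h.py <<'E'
import cv2,numpy as np
def ray(f,p):
    R=np.array(f["R"]);t=np.array(f["t"])
    d=R.T@np.array([(p[0]-f["cx"])/f["fx"],(p[1]-f["cy"])/f["fy"],1]);return -R.T@t,d/np.linalg.norm(d)
def tri(fa,pa,fb,pb):
    a,u=ray(fa,pa);b,v=ray(fb,pb)
    s=np.linalg.lstsq(np.c_[u,-v],b-a,rcond=None)[0]
    A=a+s[0]*u;B=b+s[1]*v;return (A+B)/2,np.linalg.norm(A-B)
def yellow(im):
    h=cv2.cvtColor(im,cv2.COLOR_BGR2HSV);return cv2.inRange(h,(18,120,90),(35,255,255))
def red(im):
    h=cv2.cvtColor(im,cv2.COLOR_BGR2HSV);return cv2.inRange(h,(0,150,80),(8,255,255))|cv2.inRange(h,(172,150,80),(180,255,255))
E
python3 - <<'E'
from rig import r,eyes
from h import *
T=eyes.grab_frame("top");S=eyes.grab_frame("side")
# top view: line through the bar (mid of mask per column), side: left/upper edge of mask
m=yellow(T["img"]);c=[x for x in range(145,368)];v=[np.median(np.nonzero(m[:,x])[0]) for x in c]
ys,xs=np.nonzero(m);print("top ends",xs.min(),xs.max())
w=[m[:,x].sum()//255 for x in c];print("thick",w[::30])
pt=np.polyfit(c,v,1);print(pt)
ms=yellow(S["img"]);ys,xs=np.nonzero(ms)
rows=range(190,310);e=[np.nonzero(ms[y])[0].min() for y in rows]
ps=np.polyfit(rows,e,1);print("side edge",ps,np.std(np.polyval(ps,rows)-e),ys.min())
# side bar axis: half a rod thickness in from the outer edge (rod ~10mm)
def plane(f,a,b):
    o,u=ray(f,a);_,v=ray(f,b);n=np.cross(u,v);return o,n/np.linalg.norm(n)
o1,n1=plane(T,(145,np.polyval(pt,145)),(368,np.polyval(pt,368)))
o2,n2=plane(S,(np.polyval(ps,190),190),(np.polyval(ps,310),310))
# shift side plane inward by 5mm (rod radius): towards +u side
d0=ray(S,(np.polyval(ps,250)+5,250))[1]
if d0@n2<0:n2=-n2
d=np.cross(n1,n2);d/=np.linalg.norm(d)
P=np.linalg.lstsq(np.array([n1,n2,d]),np.array([n1@o1,n2@o2+5,0]),rcond=None)[0]
if d[1]<0:d=-d
print("dir",d,"yaw of hinge y",np.degrees(np.arctan2(-d[0],d[1])))
def online(f,p):
    o,u=ray(f,p);s=np.linalg.lstsq(np.c_[d,-u],o-P,rcond=None)[0];return P+s[0]*d
xs=np.nonzero(m.any(0))[0]
A=online(T,(xs.min(),np.polyval(pt,xs.min())));B=online(T,(xs.max(),np.polyval(pt,xs.max())))
print("ends",A,B,np.linalg.norm(A-B),"mid",(A+B)/2)
yy=ys.min();print("side top end",online(S,(np.polyval(ps,yy),yy)),"low",online(S,(277,317)))
for a,b in(((147,371),(320,400)),((171,367),(328,375))):print("pin",tri(T,a,S,b))
E
```

```text
top ends 135 374
thick [np.uint64(9), np.uint64(9), np.uint64(9), np.uint64(9), np.uint64(9), np.uint64(9), np.uint64(9), np.uint64(8)]
[-2.32490759e-01  3.58100594e+02]
side edge [ -0.56751858 448.99588513] 0.638255355146017 175
dir [-0.26258287  0.96488812  0.00641466] yaw of hinge y 15.223696860826085
ends [531.43616104 229.67847447 204.75751693] [620.10052426 -96.12796462 202.5915289 ] 337.6624002768647 mid [575.76834265  66.77525493 203.67452292]
side top end [618.29906299 -89.50830749 202.63553692] low [530.81380075 231.96540221 204.77272062]
pin (array([457.82232434, 235.32727221, 103.26135563]), np.float64(3.640404586637589))
pin (array([466.99037003, 199.79488765, 102.41728146]), np.float64(0.5825713109224923))
```

```bash
python3 -m inch '[[0.032,-0.031,-0.01,0,0,0,-1],[0.032,-0.031,-0.01,0,0,0,-1],[0.032,-0.031,0,0,0,0,-1],[0.032,-0.031,0,0,0,0,-1],[0.032,-0.031,0,0,0,0,-1],[0.032,-0.031,0,0,0,0,-1],[0.032,-0.031,0,0,0,0,-1],[0.032,-0.031,0,0,0,0,-1]]' 30
python3 -m inch '[[0.032,-0.031,0,0,0,0,-1],[0.032,-0.031,0,0,0,0,-1],[0.032,-0.031,0,0,0,0,-1],[0.032,-0.031,0,0,0,0,-1],[0.032,-0.031,0,0,0,0,-1],[0.032,-0.031,0,0,0,0,-1],[0.032,-0.031,0,0,0,0,-1],[0.032,-0.031,0,0,0,0,-1]]'
python3 -m inch '[[0,0,0,0,0,-8.34,-1],[0,0,0,0,0,-8.34,-1],[0,0,0,0,0,-8.34,-1],[0,0,0,0,0,-8.34,-1],[0,0,0,0,0,-8.34,-1],[0,0,0,0,0,-8.34,-1]]'
python3 -m inch '[[0,0,0,0,0,-8.34,-1],[0,0,0,0,0,-8.34,-1],[0,0,0,0,0,-8.34,-1],[0,0,0,0,0,-8.34,-1],[0,0,0,0,0,-8.34,-1],[0,0,0,0,0,0,-1]]'
```

```text
clock: 1.0
eef_pos: [337.6, -305.2, 268.4]
tcp_rot: [3.141, -0.0, 0.235]
contact_force: [0.8, 0.2, -0.4]
opening: 1.002
grasp_force: 0.0
clock: 1.8
eef_pos: [528.6, -4.0, 268.3]
tcp_rot: [3.141, -0.0, 0.236]
contact_force: [0.1, -1.0, 0.2]
opening: 1.0
grasp_force: 0.0
clock: 2.4
eef_pos: [527.8, -5.8, 268.1]
tcp_rot: [-3.141, 0.0, 1.115]
contact_force: [0.2, 0.3, 0.4]
opening: 1.004
grasp_force: 0.0
clock: 3.0
eef_pos: [527.9, -5.8, 268.2]
tcp_rot: [-3.141, -0.0, 1.839]
contact_force: [-0.2, 0.9, -0.5]
opening: 1.0
grasp_force: 0.0
```

```bash
cat > wr.py <<'E'
from rig import r,eyes
from h import *
from scipy.spatial.transform import Rotation as Ro
import json,sys
s=r.sense();f=eyes.grab_frame("wrist");n=sys.argv[1]
cv2.imwrite(f"pics/{n}.png",f["img"])
R=Ro.from_euler("xyz",s["tcp_rot"]).as_matrix();H=np.array(f["hand_eye"])
W=np.eye(4);W[:3,:3]=R;W[:3,3]=s["eef_pos"];C=W@H;Ci=np.linalg.inv(C)
json.dump(dict(fx=f["fx"],fy=f["fy"],cx=f["cx"],cy=f["cy"],R=Ci[:3,:3].tolist(),t=Ci[:3,3].tolist()),open(n+".json","w"))
p=Ci[:3,:3]@[575.8,66.8,204]+Ci[:3,3];print(np.round(H,2).tolist(),"bar mid expected px",f["fx"]*p[0]/p[2]+f["cx"],f["fy"]*p[1]/p[2]+f["cy"])
E
python3 wr.py w1
python3 -m inch '[[0.029,0.033,0,0,0,0,-1],[0.0285,0.033,0,0,0,0,-1],[0,0,0,0,0,0,-1],[0,0,0,0,0,0,-1]]'
python3 wr.py w2
python3 -c "
import cv2,numpy as np;cv2.imwrite('pics/w12.png',cv2.resize(np.hstack([cv2.imread('pics/w1.png'),cv2.imread('pics/w2.png')]),(800,300)))"
```

```text
[[0.0, -0.95, -0.31, 79.55], [1.0, 0.0, 0.0, 0.36], [-0.0, -0.31, 0.95, -125.8], [0.0, 0.0, 0.0, 1.0]] bar mid expected px 408.94758827062407 128.2559567447778
clock: 3.45
eef_pos: [576.5, 67.6, 267.8]
tcp_rot: [-3.141, 0.0, 1.835]
contact_force: [-0.3, -0.1, -0.3]
opening: 1.003
grasp_force: 0.0
[[0.0, -0.95, -0.31, 79.55], [1.0, 0.0, 0.0, 0.36], [-0.0, -0.31, 0.95, -125.8], [0.0, 0.0, 0.0, 1.0]] bar mid expected px 280.0845115720508 232.6184057482222
```

View pics/w12.png

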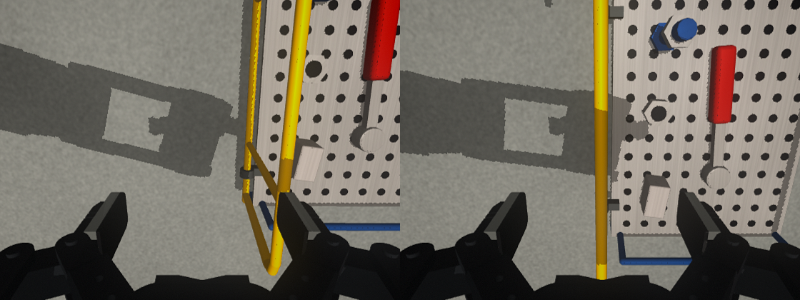

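The bar sits midway between the fingers at column ~281 of the full frame, where I expected 280. The parts are undisturbed. I'll descend and pinch it.

```bash
python3 -m inch '[[0,0,0.02,0,0,0,-1],[0,0,0.02,0,0,0,-1],[0,0,0.015,0,0,0,-1],[0,0,0.01,0,0,0,-1],[0,0,0,0,0,0,-1],[0,0,0,0,0,0,1],[0,0,0,0,0,0,1],[0,0,0,0,0,0,1]]' 40
python3 -m inch '[[0,0,0,0,0,0,1],[0,0,0,0,0,0,1],[0,0,0,0,0,0,1],[0,0,0,0,0,0,1],[0,0,0,0,0,0,1],[0,0,0,0,0,0,1]]'
python3 wr.py w3
```

```text
clock: 4.3
eef_pos: [576.9, 67.0, 204.1]
tcp_rot: [3.14, 0.0, 1.837]
contact_force: [1.0, -0.2, 0.5]
opening: 0.513
grasp_force: 0.0
clock: 4.9
eef_pos: [576.0, 66.9, 203.6]
tcp_rot: [-3.141, -0.0, 1.837]
contact_force: [-4.0, -1.0, 4.9]
opening: 0.097
grasp_force: 39.1
[[0.0, -0.95, -0.31, 79.55], [1.0, 0.0, 0.0, 0.36], [-0.0, -0.31, 0.95, -125.8], [0.0, 0.0, 0.0, 1.0]] bar mid expected px 280.74922906325924 294.96712191390117
```

View pics/w3.png

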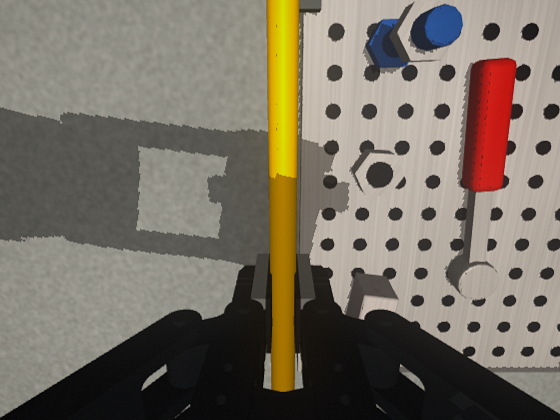

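The bar is pinched between the pads at column ~283. I'll start along the arc.

```bash
python3 -m inch '[[0,-0.0056,0.0001,0,0,0,1],[0,-0.0056,0.0003,0,0,0,1],[0,-0.0056,0.0005,0,0,0,1],[0,-0.0055,0.0007,0,0,0,1]]'
python3 -m inch '[[0,-0.0055,0.0009,0,0,0,1],[0,-0.0055,0.001,0,0,0,1],[0,-0.0054,0.0013,0,0,0,1],[0,-0.0054,0.0014,0,0,0,1]]'
python3 -m inch '[[0,-0.0053,0.0017,0,0,0,1],[0,-0.0053,0.0018,0,0,0,1],[0,-0.0052,0.002,0,0,0,1],[0,-0.0052,0.0022,0,0,0,1]]'
```

```text
clock: 5.35
eef_pos: [557.2, 61.7, 202.7]
tcp_rot: [3.136, 0.0, 1.837]
contact_force: [6.4, 2.6, 1.3]
opening: 0.104
grasp_force: 39.2
clock: 5.75
eef_pos: [536.9, 56.2, 199.2]
tcp_rot: [3.134, 0.0, 1.837]
contact_force: [5.5, 2.9, 8.5]
opening: 0.102
grasp_force: 39.5
clock: 6.15
eef_pos: [516.4, 50.6, 191.3]
tcp_rot: [3.134, 0.0, 1.837]
contact_force: [4.9, 3.7, 4.1]
opening: 0.095
grasp_force: 40.3
```

```bash
python3 -m inch '[[0,-0.005,0.0024,0,0,0,1],[0,-0.005,0.0025,0,0,0,1],[0,-0.0048,0.0027,0,0,0,1],[0,-0.0048,0.0029,0,0,0,1],[0,-0.0047,0.003,0,0,0,1],[0,-0.0046,0.0032,0,0,0,1],[0,0,0,0,0,0,1],[0,0,0,0,0,0,1]]'
python3 - <<'E'
from rig import r
import numpy as np
s=r.sense();p=s["eef_pos"];a=np.radians(15.23);ux=np.array([np.cos(a),np.sin(a),0])
d=np.array(p)-[576,66.9,203.6];x=-d@ux;z=160+d[2];print(x,z,np.degrees(np.arctan2(x,z)),np.hypot(x,z),s["contact_force"],s["wrist_torque"])
E
```

```text
clock: 6.95
eef_pos: [488.2, 42.9, 174.3]
tcp_rot: [3.136, 0.0, 1.837]
contact_force: [2.3, 3.8, 9.5]
opening: 0.096
grasp_force: 42.2
91.05638700584686 130.7165627747317 34.860841785542625 159.30500744860134 [2.31907229 3.84411928 9.50311871] [ 0.53547216 -0.6814565   0.02829404]
```

```bash
cat > st.py <<'E'
from rig import r
import numpy as np
s=r.sense();a=np.radians(15.23);ux=np.array([np.cos(a),np.sin(a),0])
d=np.array(s["eef_pos"])-[576,66.9,203.6];x=-d@ux;z=160+d[2];t=np.arctan2(x,z);F=np.array(s["contact_force"])
fx=F@ux;print("   ang %.2f r %.1f  ft %.1f fr %.1f fy %.1f  tau %s"%(np.degrees(t),np.hypot(x,z),fx*np.cos(t)+F[2]*np.sin(t),-fx*np.sin(t)+F[2]*np.cos(t),F@[-ux[1],ux[0],0],np.round(s["wrist_torque"],2)))
E
python3 -m inch '[[0,-0.0022,0.0017,0,0,0,1],[0,-0.0022,0.0017,0,0,0,1],[0,0,0,0,0,0,1]]'|head -1;python3 st.py
python3 -m inch '[[0,-0.0022,0.0017,0,0,0,1],[0,-0.0021,0.0018,0,0,0,1],[0,0,0,0,0,0,1]]'|head -1;python3 st.py
python3 -m inch '[[0,-0.0011,0.0009,0,0,0,1],[0,0,0,0,0,0,1]]'|head -1;python3 st.py
python3 -m inch '[[0,-0.0011,0.0009,0,0,0,1],[0,0,0,0,0,0,1]]'|head -1;python3 st.py
python3 -m inch '[[0,-0.0011,0.0009,0,0,0,1],[0,0,0,0,0,0,1]]'|head -1;python3 st.py
```

```text
clock: 7.25
   ang 37.03 r 159.1  ft 7.9 fr 3.9 fy 2.0  tau [ 0.48 -0.65 -0.02]
clock: 7.55
   ang 39.00 r 159.1  ft 9.4 fr 6.8 fy 2.2  tau [ 0.46 -0.57 -0.02]
clock: 7.75
   ang 39.46 r 158.9  ft 7.3 fr 2.3 fy 1.8  tau [ 0.5  -0.62 -0.01]
clock: 7.95
   ang 40.01 r 158.9  ft 6.9 fr 2.4 fy 2.3  tau [ 0.51 -0.61 -0.  ]
clock: 8.15
   ang 40.52 r 158.9  ft 7.8 fr 3.6 fy 0.7  tau [ 0.49 -0.7  -0.01]
```

```bash

python3 -m inch '[[0,-0.0011,0.0009,0,0,0,1],[0,0,0,0,0,0,1]]'|head -1;python3 st.py
python3 -m inch '[[0,-0.001,0.0009,0,0,0,1],[0,0,0,0,0,0,1]]'|head -1;python3 st.py
python3 -m inch '[[0,-0.001,0.0009,0,0,0,1],[0,0,0,0,0,0,1]]'|head -1;python3 st.py
python3 -m inch '[[0,-0.001,0.0009,0,0,0,1],[0,0,0,0,0,0,1]]'|head -1;python3 st.py
python3 -m inch '[[0,-0.001,0.001,0,0,0,1],[0,0,0,0,0,0,1]]'|head -1;python3 st.py
```

```text
clock: 8.35
   ang 40.99 r 158.9  ft 8.2 fr 2.0 fy 2.6  tau [ 0.51 -0.66  0.07]
clock: 8.55
   ang 41.47 r 158.9  ft 8.6 fr 2.6 fy 2.9  tau [ 0.52 -0.67  0.01]
clock: 8.75
   ang 41.92 r 158.9  ft 8.0 fr 3.9 fy 3.9  tau [ 0.56 -0.67 -0.03]
clock: 8.95
   ang 42.43 r 158.9  ft 8.6 fr 3.6 fy 2.3  tau [ 0.58 -0.64 -0.  ]
clock: 9.15
   ang 42.93 r 158.9  ft 8.5 fr 4.3 fy 2.9  tau [ 0.58 -0.67  0.04]
```

```bash

python3 -m inch '[[0,-0.001,0.001,0,0,0,1],[0,0,0,0,0,0,1]]'|head -1;python3 st.py
python3 -m inch '[[0,-0.001,0.001,0,0,0,1],[0,0,0,0,0,0,1]]'|head -1;python3 st.py
python3 -m inch '[[0,-0.001,0.001,0,0,0,1],[0,0,0,0,0,0,1]]'|head -1;python3 st.py
```

```text
clock: 9.35
   ang 43.43 r 158.9  ft 9.1 fr 4.3 fy 2.2  tau [ 0.51 -0.61  0.01]
clock: 9.55
   ang 44.00 r 158.7  ft 7.1 fr 1.9 fy 2.7  tau [ 0.48 -0.67  0.  ]
clock: 9.75
   ang 44.38 r 158.7  ft 10.0 fr 4.7 fy 2.3  tau [ 0.59 -0.61 -0.02]
```

```bash

python3 -m inch '[[0,-0.001,0.001,0,0,0,1],[0,0,0,0,0,0,1]]'|head -1;python3 st.py
python3 -m inch '[[0,-0.001,0.001,0,0,0,1],[0,0,0,0,0,0,1]]'|head -1;python3 st.py
```

```text
clock: 9.95
   ang 44.59 r 158.7  ft 12.5 fr 7.5 fy 3.3  tau [ 0.68 -0.49 -0.01]
clock: 10.15
   ang 44.79 r 158.7  ft 15.8 fr 11.6 fy 3.9  tau [ 0.73 -0.4  -0.02]
```

Contact is felt at about 44.4°: each step's advance drops from 0.5° to 0.2°, and the force rises about 3 N per step above the ~8.5 N spring level. I'll ease off a little and hold the lean.

```bash

python3 -m inch '[[0,0.0005,-0.0005,0,0,0,1],[0,0,0,0,0,0,1],[0,0,0,0,0,0,1],[0,0,0,0,0,0,1]]'|head -1;python3 st.py
python3 -m inch '[[0,0,0,0,0,0,1],[0,0,0,0,0,0,1],[0,0,0,0,0,0,1],[0,0,0,0,0,0,1]]'|head -1;python3 st.py
python3 - <<'E'
from rig import eyes
import cv2
f=eyes.grab_frame("side")["img"];cv2.imwrite("pics/lean.png",cv2.resize(f[220:420,180:400],(660,600)))
E
```

```text
clock: 10.55
   ang 44.66 r 158.7  ft 15.2 fr 10.9 fy 3.6  tau [ 0.7  -0.49 -0.03]
clock: 10.95
   ang 44.66 r 158.7  ft 15.2 fr 9.7 fy 3.2  tau [ 0.75 -0.51 -0.02]
```

View pics/lean.png

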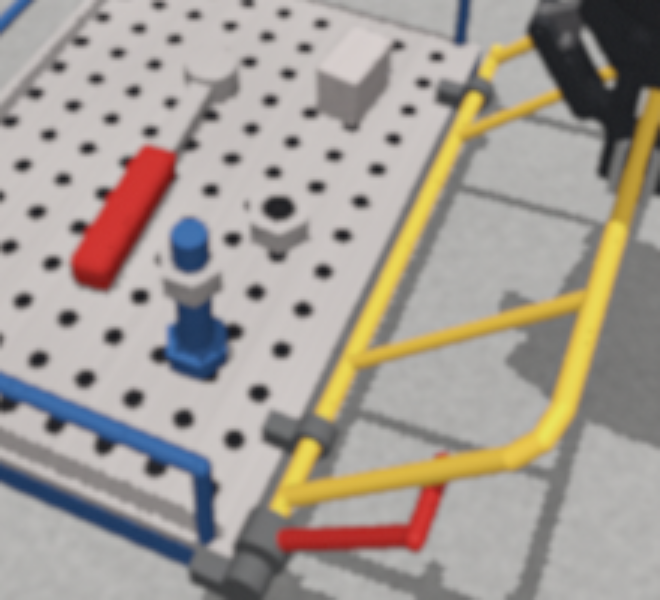

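The left leg rests on the cross pin at crop (440,470), and the parts haven't moved. The lean has been held for about 0.8 s, so I'll ease back 20°.

```bash
python3 - <<'E'
from rig import eyes
import pickle
pickle.dump({n:eyes.grab_frame(n) for n in("top","side")},open("lean.pkl","wb"))
E
python3 -m inch '[[0,0.0025,-0.0024,0,0,0,1],[0,0.0026,-0.0024,0,0,0,1],[0,0.0026,-0.0023,0,0,0,1],[0,0.0027,-0.0023,0,0,0,1],[0,0.0027,-0.0022,0,0,0,1],[0,0.0028,-0.0021,0,0,0,1],[0,0.0028,-0.0021,0,0,0,1],[0,0.0029,-0.002,0,0,0,1]]'|head -1;python3 st.py
python3 -m inch '[[0,0.0029,-0.002,0,0,0,1],[0,0.0029,-0.0019,0,0,0,1],[0,0.003,-0.0018,0,0,0,1],[0,0.003,-0.0018,0,0,0,1],[0,0.0031,-0.0017,0,0,0,1],[0,0.0031,-0.0016,0,0,0,1],[0,0.0016,-0.0008,0,0,0,1],[0,0,0,0,0,0,1]]'|head -1;python3 st.py
python3 -m inch '[[0,0,0,0,0,0,1],[0,0,0,0,0,0,1]]'|head -1;python3 st.py
python3 - <<'E'
from rig import eyes
from h import *
import pickle
L=pickle.load(open("lean.pkl","rb"));N={n:eyes.grab_frame(n) for n in("top","side")};pickle.dump(N,open("now.pkl","wb"))
cv2.imwrite("pics/cmp.png",cv2.resize(np.vstack([np.hstack([D["top"]["img"],D["side"]["img"]]) for D in(L,N)]),(800,600)))
E
```

```text
clock: 11.9
   ang 36.04 r 158.7  ft 4.9 fr -1.0 fy 1.4  tau [ 0.14 -0.17 -0.  ]
clock: 12.7
   ang 27.60 r 157.7  ft 5.6 fr -5.0 fy 0.5  tau [ 0.27 -0.9  -0.01]
clock: 12.9
   ang 27.67 r 157.7  ft 5.0 fr -6.4 fy 1.0  tau [ 0.33 -0.88 -0.02]
```

View pics/cmp.png

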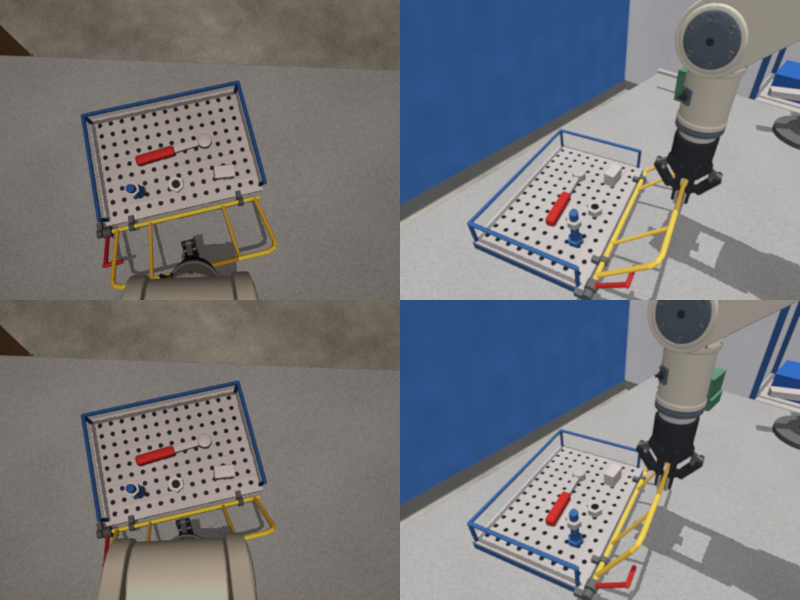

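```bash

python3 -m inch '[[0,0.0024,-0.0012,0,0,0,1],[0,0.0024,-0.0011,0,0,0,1],[0,0.0024,-0.0011,0,0,0,1],[0,0.0012,-0.0005,0,0,0,1],[0,0,0,0,0,0,1],[0,0,0,0,0,0,1],[0,0,0,0,0,0,1]]'|head -1;python3 st.py
cat > cam.py <<'E'
from rig import eyes
from h import *
import pickle
from scipy.optimize import brentq
L=pickle.load(open("lean.pkl","rb"))["side"];N=eyes.grab_frame("side")
a=np.radians(15.23);ux=np.array([np.cos(a),np.sin(a),0]);uy=np.array([-ux[1],ux[0],0]);O=np.array([575.8,66.8,44.0])
for nm,f in(("lean",L),("now",N)):
    m=yellow(f["img"]);R=np.array(f["R"]);t=np.array(f["t"]);out=[]
    def px(X):
        c=R@X+t;return np.array([f["fx"]*c[0]/c[2]+f["cx"],f["fy"]*c[1]/c[2]+f["cy"]])
    for y in(60,75,100,115,125,135,145):   # stations along bar, left of gripper
        # image scan across the arc: yellow band's far (outer) end along rotation angle
        th=np.radians(np.arange(5,60,.1));v=[]
        for T in th:
            p=px(O+y*uy-160*np.sin(T)*ux+160*np.cos(T)*np.array([0,0,1])).round().astype(int)
            v.append(m[p[1],p[0]]>0 if 0<=p[1]<420 and 0<=p[0]<560 else False)
        v=np.degrees(th[np.array(v)]);out.append((y,round(v.min(),1),round(np.median(v),1),round(v.max(),1)) if len(v) else y)
    print(nm,out)
E
python3 cam.py
```

```text
clock: 13.7
   ang 24.38 r 157.3  ft 5.3 fr -7.6 fy 0.1  tau [ 0.32 -1.   -0.01]
lean [(60, np.float64(11.3), np.float64(42.8), np.float64(46.3)), (75, np.float64(11.0), np.float64(42.6), np.float64(46.3)), (100, np.float64(11.2), np.float64(41.2), np.float64(46.5)), (115, np.float64(11.1), np.float64(37.1), np.float64(46.2)), (125, np.float64(11.0), np.float64(34.1), np.float64(46.4)), (135, np.float64(10.9), np.float64(31.1), np.float64(46.7)), (145, np.float64(11.3), np.float64(34.8), np.float64(46.3))]
now [(60, np.float64(11.3), np.float64(22.3), np.float64(25.2)), (75, np.float64(11.0), np.float64(22.5), np.float64(25.5)), (100, np.float64(11.2), np.float64(22.3), np.float64(25.7)), (115, np.float64(11.1), np.float64(21.2), np.float64(25.3)), (125, np.float64(11.0), np.float64(20.3), np.float64(25.5)), (135, np.float64(10.9), np.float64(19.0), np.float64(25.2)), (145, np.float64(11.3), np.float64(17.7), np.float64(25.5))]
```

```bash
sed -i 's/v=np.degrees(th\[np.array(v)\]);out.append.*/v=np.array(v);D=np.degrees(th);j=np.nonzero(v)[0].max();i=j\n        while v[i]:i-=1\n        out.append([round(D[i+1],1),round(D[j],1)])/; s/print(nm,out)/out=np.array(out);print(nm,out.tolist(),out.mean(1).round(2),np.median(out.mean(1)))/; s/np.arange(5,60,.1)/np.arange(5,60,.05)/; s/in(60,75,100,115,125,135,145)/in(60,65,70,75,110,120,130,140)/' cam.py; python3 cam.py
```

```text
lean [[41.9, 46.3], [41.8, 46.6], [41.7, 46.5], [41.6, 46.3], [41.8, 46.3], [41.7, 46.5], [41.7, 46.2], [41.7, 46.5]] [44.1  44.2  44.1  43.95 44.05 44.1  43.95 44.1 ] 44.099999999999994
now [[22.1, 25.2], [22.1, 24.9], [22.1, 25.5], [22.1, 25.5], [20.3, 25.3], [21.8, 25.4], [21.5, 25.3], [21.8, 25.3]] [23.65 23.5  23.8  23.8  22.8  23.6  23.4  23.55] 23.575000000000003
```

```bash

python3 -m inch '[[0,-0.0007,0.0005,0,0,0,1],[0,0,0,0,0,0,1],[0,0,0,0,0,0,1],[0,0,0,0,0,0,1],[0,0,0,0,0,0,1]]';python3 st.py; python3 cam.py
python3 -m inch '[[0,0,0,0,0,0,1],[0,0,0,0,0,0,1],[0,0,0,0,0,0,1],[0,0,0,0,0,0,1],[0,0,0,0,0,0,1],[0,0,0,0,0,0,1],[0,0,0,0,0,0,1]]';python3 st.py
```

```text
clock: 14.3
eef_pos: [512.6, 49.5, 186.5]
tcp_rot: [3.141, 0.0, 1.837]
contact_force: [6.7, 2.3, -3.3]
opening: 0.101
grasp_force: 43.2
   ang 24.70 r 157.3  ft 5.0 fr -5.9 fy 0.5  tau [ 0.31 -0.9   0.06]
lean [[41.9, 46.3], [41.8, 46.6], [41.7, 46.5], [41.6, 46.3], [41.8, 46.3], [41.7, 46.5], [41.7, 46.2], [41.7, 46.5]] [44.1  44.2  44.1  43.95 44.05 44.1  43.95 44.1 ] 44.099999999999994
now [[22.6, 25.4], [22.6, 25.4], [22.6, 25.5], [22.1, 25.5], [20.3, 25.8], [22.3, 25.4], [22.0, 25.6], [22.1, 25.9]] [24.   24.   24.05 23.8  23.05 23.85 23.8  24.  ] 23.925
clock: 15.05
eef_pos: [512.6, 49.5, 186.5]
tcp_rot: [3.141, 0.0, 1.837]
contact_force: [6.5, 2.0, -1.9]
opening: 0.095
grasp_force: 43.2
   ang 24.71 r 157.3  ft 5.4 fr -4.6 fy 0.3  tau [ 0.26 -0.83 -0.01]
```

The gate is steady, about 20° back from the stop by both the camera (20.2°) and the TCP (about 19.9°).

```bash
python3 -c "
from rig import r
print(r.sign_off())"
```

```text
the job is handed in; nothing more can be done
None
```

I opened the gate until its left leg met the red stop at about 44° from upright and leaned on it for about 0.8 s with roughly 7 N at the bar beyond the spring (slightly more than I aimed for), then eased it back 20° and handed in still gripping it steadily, with the parts undisturbed on the shelf.

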